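# Load the reagent bottles into the analyser tray in reverse order

## Task

Move the four reagent bottles from the ring cups of the storage rack into the loading tray, in reverse order: the bottle that stands first from the left in the rack goes into the first bay from the right of the tray, the second from the left into the second from the right, and so on (left and right as seen from the robot). Stand each bottle upright on the pad in the middle of its bay, and do not tip any bottle over on the way.

Things in the scene. Friction and masses are not known exactly. Their poses are not given: they have to be found in the camera images.
- amber_bottle_mid (a point): the largest bottle: brown glass with a black screw cap; 54 mm in diameter, 108 mm high over all; grasp it round the straight body, below 91 mm from its base. This point is on its axis half-way up (54 mm above its base); z is its axis, up.
- white_bottle_mid (a point): the second largest: a white bottle with a black screw cap; 48 mm in diameter, 92 mm high over all; grasp it round the straight body, below 77 mm from its base. This point is on its axis half-way up (46 mm above its base); z is its axis, up.
- dropper_bottle_mid (a point): a slim white dropper bottle with a white pointed top; taller than the small one; 29 mm in diameter, 71 mm high over all; grasp it round the straight body, below 52 mm from its base. This point is on its axis half-way up (35.5 mm above its base); z is its axis, up.
- small_bottle_mid (a point): the smallest: a short, slim dropper bottle with a red pointed top; 25 mm in diameter, 57 mm high over all; grasp it round the straight body, below 42 mm from its base. This point is on its axis half-way up (28.5 mm above its base); z is its axis, up.
- amber_ring: white ring cup in the storage rack that holds the amber bottle at the start and stays there (fixed): outside diameter 67 mm, inside 60 mm, 8 mm high, floor 3 mm thick. Origin at the centre of its underside.
- white_ring: white ring cup in the storage rack that holds the white bottle at the start and stays there (fixed): outside diameter 61 mm, inside 54 mm, 8 mm high, floor 3 mm thick. Origin at the centre of its underside.
- dropper_ring: white ring cup in the storage rack that holds the dropper bottle at the start and stays there (fixed): outside diameter 42 mm, inside 35 mm, 8 mm high, floor 3 mm thick. Origin at the centre of its underside.
- small_ring: white ring cup in the storage rack that holds the small bottle at the start and stays there (fixed): outside diameter 38 mm, inside 31 mm, 8 mm high, floor 3 mm thick. Origin at the centre of its underside.
- storage_rack: the rack the bottles start in (fixed): grey deck 90 x 348 mm with low rails and a steel cheek at each end, 22 mm high; its deck top, on which the ring cups stand, is 10 mm above the origin. Origin at the centre of its underside (table level); y runs along the row (to the left as seen from the robot when square to it), x across the row, away from the robot. The four places lie at y = +126, +42, -42, -126 mm, x = 0; any ring may be at any place.
- loading_tray: the empty tray to fill (fixed): aluminium plate 96 x 348 mm with four bays divided by dark steel ribs, a round dark pad 62 mm across in the middle of each bay; bay floor 10 mm above the origin, rims 16 mm and ribs 19 mm above the origin. Origin at the centre of its underside (table level); y along the row of bays (to the left as seen from the robot when square to it), x across it, away from the robot. Bay centres at y = +126, +42, -42, -126 mm, x = 0.
Things that resemble listed ones, but are neither listed nor needed, are in the scene too. Leave any purple look-alike of the part that bears dropper_bottle_mid alone.

How it is judged (in metres and radians):
At the end, for the whole second after the job is handed in: Each bottle stands upright (within 0.1 rad), at rest on the floor of the loading tray (height within 4 mm), within 13 mm along and across of the centre of the bay that mirrors its ring's place in the storage rack (1st from left to 1st from right, and so on) (((y of amber_ring in the frame of storage_rack between 0.106 and 0.146 m and y of amber_bottle_mid in the frame of loading_tray between -0.139 and -0.113 m) or (y of amber_ring in the frame of storage_rack between 0.022 and 0.062 m and y of amber_bottle_mid in the frame of loading_tray between -0.055 and -0.029 m) or (y of amber_ring in the frame of storage_rack between -0.062 and -0.022 m and y of amber_bottle_mid in the frame of loading_tray between 0.029 and 0.055 m) or (y of amber_ring in the frame of storage_rack between -0.146 and -0.106 m and y of amber_bottle_mid in the frame of loading_tray between 0.113 and 0.139 m)) and x of amber_bottle_mid in the frame of loading_tray between -0.013 and 0.013 m and z of amber_bottle_mid in the frame of loading_tray between 0.06 and 0.068 m and angle between each of amber_bottle_mid, white_bottle_mid, dropper_bottle_mid, small_bottle_mid's own z axis and vertical below 0.1 rad and linear speed of each of amber_bottle, white_bottle, dropper_bottle, small_bottle below 0.02 m/s and angular speed of each of amber_bottle, white_bottle, dropper_bottle, small_bottle below 0.3 rad/s and ((y of white_ring in the frame of storage_rack between 0.106 and 0.146 m and y of white_bottle_mid in the frame of loading_tray between -0.139 and -0.113 m) or (y of white_ring in the frame of storage_rack between 0.022 and 0.062 m and y of white_bottle_mid in the frame of loading_tray between -0.055 and -0.029 m) or (y of white_ring in the frame of storage_rack between -0.062 and -0.022 m and y of white_bottle_mid in the frame of loading_tray between 0.029 and 0.055 m) or (y of white_ring in the frame of storage_rack between -0.146 and -0.106 m and y of white_bottle_mid in the frame of loading_tray between 0.113 and 0.139 m)) and x of white_bottle_mid in the frame of loading_tray between -0.013 and 0.013 m and z of white_bottle_mid in the frame of loading_tray between 0.052 and 0.06 m and ((y of dropper_ring in the frame of storage_rack between 0.106 and 0.146 m and y of dropper_bottle_mid in the frame of loading_tray between -0.139 and -0.113 m) or (y of dropper_ring in the frame of storage_rack between 0.022 and 0.062 m and y of dropper_bottle_mid in the frame of loading_tray between -0.055 and -0.029 m) or (y of dropper_ring in the frame of storage_rack between -0.062 and -0.022 m and y of dropper_bottle_mid in the frame of loading_tray between 0.029 and 0.055 m) or (y of dropper_ring in the frame of storage_rack between -0.146 and -0.106 m and y of dropper_bottle_mid in the frame of loading_tray between 0.113 and 0.139 m)) and x of dropper_bottle_mid in the frame of loading_tray between -0.013 and 0.013 m and z of dropper_bottle_mid in the frame of loading_tray between 0.0415 and 0.0495 m and ((y of small_ring in the frame of storage_rack between 0.106 and 0.146 m and y of small_bottle_mid in the frame of loading_tray between -0.139 and -0.113 m) or (y of small_ring in the frame of storage_rack between 0.022 and 0.062 m and y of small_bottle_mid in the frame of loading_tray between -0.055 and -0.029 m) or (y of small_ring in the frame of storage_rack between -0.062 and -0.022 m and y of small_bottle_mid in the frame of loading_tray between 0.029 and 0.055 m) or (y of small_ring in the frame of storage_rack between -0.146 and -0.106 m and y of small_bottle_mid in the frame of loading_tray between 0.113 and 0.139 m)) and x of small_bottle_mid in the frame of loading_tray between -0.013 and 0.013 m and z of small_bottle_mid in the frame of loading_tray between 0.0345 and 0.0425 m); the robot touches nothing.
It fails at once if the amber bottle is tipped over (angle between amber_bottle_mid's own z axis and vertical above 0.7 rad).
It fails at once if the white bottle is tipped over (angle between white_bottle_mid's own z axis and vertical above 0.7 rad).
It fails at once if the dropper bottle is tipped over (angle between dropper_bottle_mid's own z axis and vertical above 0.7 rad).
It fails at once if the small bottle is tipped over (angle between small_bottle_mid's own z axis and vertical above 0.7 rad).
It also fails if it takes over 120 s, if anything falls off the work surface, if the arm or the gripper's body presses on something with over 40 N, if the wrist force passes 120 N, or if a joint passes its speed limit or range.

## Robot

A 6-joint arm with a two-finger parallel gripper is mounted at the origin on a cart in front of the work surface, level with it; the furniture and walls round the work are solid. World frame = base frame: x ahead of the robot, y to its left, z up, the work surface at z = 0. Lengths are in mm, angles in rad, forces in N, time in s.
With the tool pointing down it reaches from about 400 to 925 mm from the base axis. Payload 12.5 kg.
Tool frame: the origin (TCP) lies on the mounting face of the last link; the fingertips stand 190 mm ahead of it and the grasp point (between the pads) lies 171 mm ahead of it (env.tcp_to_tips is the distance from the TCP to the fingertips, in mm); x points along the fingers, y is the direction in which the jaws open and shut, and the axes are right-handed (so a half turn about x gives the same grasp; the last joint's range is limited). The gripper opens to 95 mm and grips with 3 to 60 N. Pads are 20 mm wide; open, the fingers measure 119 mm over their backs; the gripper's body (75 mm by 180 mm) begins 59 mm behind the grasp point.
Start: joints at [-1.386, 0.491, 1.559, -0, 1.092, -0.106], TCP at [179.219, -598.753, 404.761] pointing down, gripper open.
Joint ranges: [-3.1, 3.1], [-0.84, 2.19], [0.05, 2.79], [-1.13, 4.28], [0.06, 2.93], [-2.69, 2.69]. Speed limits (rad/s): [2.22, 2.22, 2.79, 3.14, 3.14, 3.14].

## Interface

Orientations are given as [roll, pitch, yaw] about the fixed x, y, z axes, in that order (R = Rz(yaw) Ry(pitch) Rx(roll)).
In Python, from cell import monitor, cams, job, env gives the robot as it stands. The module is installed in compiled form; this text tells all that it offers.
- The arm moves only by the tool apply_moves, never from a script. Its argument "series" is a list of rows, each a list of 3 entries, a list of its own where there are three numbers: the closure, from -1 (fully open) to 1 (shut), so that 0 is half open, then the shift along the tool's x, y, z in cm, then the turn about the tool's x in rad. A call has 1 to 20 rows; each row is the pose to reach, as a shift and turn from the pose commanded when the call began, along the tool's axes at that moment; what a row does not reach only later rows make up. A row lasts 1/8 s, in which the tool goes at most 62.5 mm and 10.7 degrees, less where a joint would pass 70% of its speed; a pose out of reach is approached as far as the arm can. A call with a gripper value outside its range is refused whole. The fingers move at their own pace and stop on an object; the grip force is fixed at half the most. Time passes only in rows, so rows that repeat a pose let the fingers close. It gives the time, the measured TCP pose, the force and the opening at its end, in the units of the state.
- monitor.state(): the state, without advancing time (a new reading comes with each control period).
- cams.read_camera(name): name is "side" or "top"; returns a dict with "image" (420x560x3 uint8, red, green, blue), "fx", "fy", "cx", "cy" (pixels), "k1" (the pictures are not rectified: a ray, as slopes to the right and down, at radius r is drawn at 1 + k1 r^2 times it, then the intrinsics apply), "position" and "orientation" of the camera in the world. Camera axes: x right, y down, z forward; pixel columns grow to the right and rows downward; lengths in mm; the calibration is good to about 2 mm. A picture is of the moment at which its call begins. There is no depth.
- job.job_done(): hands the job in, once; it reports no verdict.
The state is a dict: "t": time; "joints": joint angles; "qvel": joint speeds; "tau": joint torques, N m; "eef_pos": TCP position; "tcp_rot": TCP orientation; "ft_force": force on the tool from outside, world axes, zero at the start; "moment": the same for the moment, N m; "opening": opening from 0.0 (shut) to 1.0 (fully open).
Only numpy, scipy, OpenCV 4.12 (cv2) and the standard library are available. Lean on these libraries where they do the work, as an engineer would, in place of code of your own. Each camera call takes 0.05 s, during which the arm holds its last target. There are 200 camera calls.

## Working session

There is one attempt and no reset: what is moved stays moved. The work goes in short steps, Python scripts to look and compute and a tool call to move; the robot and the scene stay as the last step left them, time stands still between calls to the robot, and variables do not carry over. Pictures are saved under pics/ and viewed, about 12 in all and at most 16, crops included, and the job is handed in when it is done.

Besides the shell and the picture viewer there is one more tool, called after "Call:" as name(argument=value, ...), one argument or row to a line, values as JSON. apply_moves: Moves the arm, as the interface text tells. Its arguments: {"type":"object","properties":{"series":{"type":"array"}},"required":["series"]}

```bash
mkdir -p pics; ls; cat > h.py <<'E'
import numpy as np, cv2
from cell import monitor, cams, job, env
from scipy.spatial.transform import Rotation as R
E
python3 - <<'E'
from h import *
print(monitor.state())
for n in("top","side"):
    c=cams.read_camera(n); cv2.imwrite(f"pics/{n}0.png",c["image"][:,:,::-1]); print(n,{k:v for k,v in c.items() if k!="image"})
    np.save(n+"0.npy",c,allow_pickle=True)
E
```

```text
pics
{'t': 0.0, 'joints': array([-1.38560282e+00,  4.91545055e-01,  1.55947783e+00, -2.91804199e-05,
        1.09173117e+00, -1.05619485e-01]), 'qvel': array([-0.00030151, -0.0013031 ,  0.00071569,  0.00106157,  0.00087953,
       -0.00075015]), 'tau': array([ 3.79756355e-03, -6.12637353e+01, -2.58179176e+01,  6.94838399e-02,
        4.82169958e-02, -9.80644472e-05]), 'eef_pos': array([ 179.20625223, -598.70756038,  404.16087123]), 'tcp_rot': array([-1.65413613,  1.56963464,  1.77828298]), 'ft_force': array([ 0.00889279, -0.45412023,  1.48935349]), 'moment': array([-0.03744129,  0.003945  , -0.0160617 ]), 'opening': 1.0014754908722232}
top {'fx': 406.1705451519492, 'fy': 406.1705451519492, 'cx': 276.21306118461865, 'cy': 208.49283020031874, 'k1': -0.001123132843901235, 'position': array([ 264.52065535,  -13.96045853, 1150.3658321 ]), 'orientation': array([-2.94466475,  0.00498035, -1.58580637])}
side {'fx': 436.1510121945317, 'fy': 436.1510121945317, 'cx': 282.6387657653876, 'cy': 207.13946599600266, 'k1': -0.10179840382512464, 'position': array([152.63277802, 749.09960105, 700.05988085]), 'orientation': array([-2.20364905, -0.02345676, -2.72255287])}
```

View pics/top0.png

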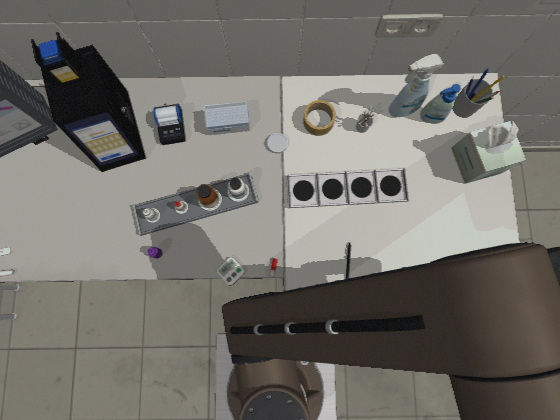

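View pics/side0.png

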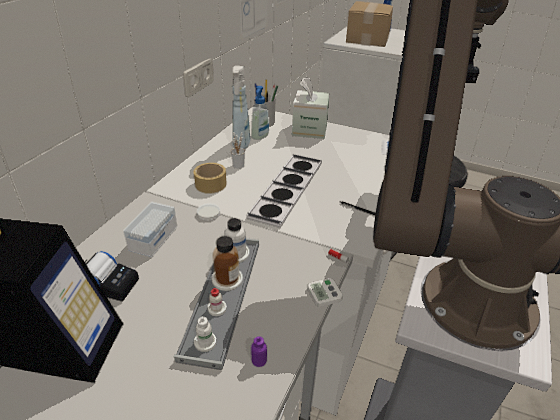

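```bash
python3 - <<'E'
from h import *
t=cv2.imread("pics/top0.png"); s=cv2.imread("pics/side0.png")
a=cv2.resize(t[165:240,125:260],None,fx=5.9,fy=5.9,interpolation=cv2.INTER_CUBIC)[:442,:796]
cv2.imwrite("pics/c1.png",a)
b=cv2.resize(s[210:370,170:280],None,fx=3.7,fy=3.7,interpolation=cv2.INTER_CUBIC); cv2.imwrite("pics/c2.png",b)
def blobs(img,m,lo,hi):
    n,l,st,c=cv2.connectedComponentsWithStats(m.astype(np.uint8))
    for i in range(1,n):
        if lo<st[i,4]<hi: print(st[i],c[i].round(2))
g=t.max(2)
print("top pads");m=(g<70);m[:160]=0;m[215:]=0;m[:,:288]=0;m[:,405:]=0;blobs(t,m,100,900)
g=s.max(2)
print("side pads");m=(g<70);m[:150]=0;m[230:]=0;m[:,:245]=0;m[:,325:]=0;blobs(s,m,60,900)
E
```

```text
top pads
[351 177  21  20 321] [360.96 186.86]
[380 176  21  20 327] [390.06 185.37]
[322 179  21  20 324] [331.97 188.56]
[293 181  21  20 323] [302.86 190.23]
side pads
[284 161  28  14 189] [300.65 166.79]
[273 174  30  15 219] [291.02 180.37]
[261 188  32  18 250] [280.24 195.43]
[248 204  34  19 289] [268.83 211.93]
```

View pics/c1.png

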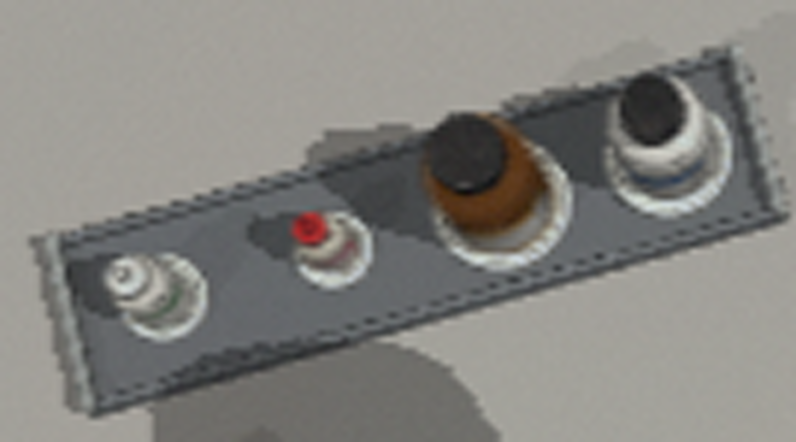

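View pics/c2.png

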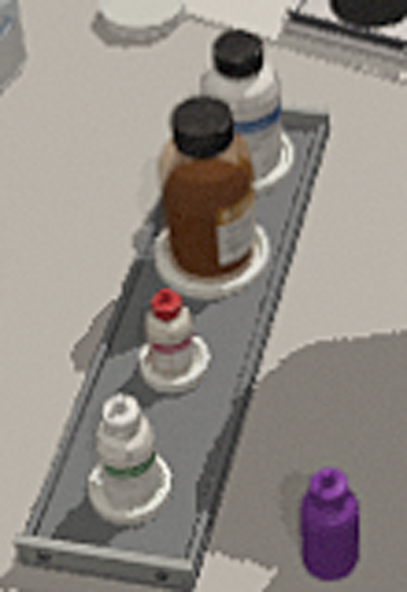

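```bash
cat >> h.py <<'E'
def ray(c,uv):
    K=np.array([[c["fx"],0,c["cx"]],[0,c["fy"],c["cy"]],[0,0,1]])
    p=cv2.undistortPoints(np.array([[uv]],float),K,np.array([c["k1"],0,0,0]))[0,0]
    return np.array(c["position"]),R.from_euler("xyz",c["orientation"]).apply([*p,1])
def onz(c,uv,z):
    o,d=ray(c,uv); return (o+d*(z-o[2])/d[2]).round(1)
E
python3 - <<'E'
from h import *
T=np.load("top0.npy",allow_pickle=True).item();S=np.load("side0.npy",allow_pickle=True).item()
tp=np.array([onz(T,p,11) for p in [(302.86,190.23),(331.97,188.56),(360.96,186.86),(390.06,185.37)]])
sp=np.array([onz(S,p,11) for p in [(268.83,211.93),(280.24,195.43),(291.02,180.37),(300.65,166.79)]])
print(tp,sp,sep="\n")
for n,u,z in [("dropper",(126,276),84),("small",(308,227),70),("amber",(468,150),121),("white",(652,103),105)]:
    print(n,"top tip",onz(T,(125+u[0]/5.9,165+u[1]/5.9),z))
for n,u,z in [("dropper",(121,403),84),("small",(166,296),70),("amber",(203,113),121),("white",(239,44),105)]:
    print(n,"side tip",onz(S,(170+u[0]/3.7,210+u[1]/3.7),z))
for n,u in [("dropper",(164,296)),("small",(333,250)),("amber",(501,199)),("white",(668,153))]:
    print(n,"ring",onz(T,(125+u[0]/5.9,165+u[1]/5.9),16))
for n,u in [("dropper",(130,482)),("small",(174,360)),("amber",(213,252))]:
    print(n,"ring side",onz(S,(170+u[0]/3.7,210+u[1]/3.7),16))
r=R.from_euler("xyz",monitor.state()["tcp_rot"]).as_matrix();print(r.round(3))
print(env.tcp_to_tips)
E
```

```text
[[ 544.4  -89.4   11. ]
 [ 548.  -173.5   11. ]
 [ 551.7 -257.4   11. ]
 [ 554.8 -341.6   11. ]]
[[ 544.2  -80.6   11. ]
 [ 548.5 -163.1   11. ]
 [ 551.9 -247.2   11. ]
 [ 555.6 -331.1   11. ]]
dropper top tip [473.9 335.9  84. ]
small top tip [498.4 257.5  70. ]
amber top tip [521. 175. 121.]
white top tip [545.5  95.3 105. ]
dropper side tip [472.6 344.   84. ]
small side tip [496.6 263.9  70. ]
amber side tip [520.5 177.9 121. ]
white side tip [542.9  98.3 105. ]
dropper ring [477.2 339.4  16. ]
small ring [498.5 258.6  16. ]
amber ring [522.5 177.7  16. ]
white ring [544.1  96.7  16. ]
dropper ring side [476.6 340.8  16. ]
small ring side [497.7 261.2  16. ]
amber ring side [519.2 180.4  16. ]
[[-0.     0.287 -0.958]
 [ 0.001 -0.958 -0.287]
 [-1.    -0.001 -0.   ]]
190.1
```

Call:
apply_moves(
  series=[
    [-1,[0,-3,-5],-0.17],
    [-1,[0,-6,-10],-0.34],
    [-1,[0,-9,-15],-0.51],
    [-1,[0,-12,-20],-0.68],
    [-1,[0,-15,-26],-0.85],
    [-1,[0,-18,-32],-1.02],
    [-1,[0,-21,-38],-1.19],
    [-1,[0,-24,-43],-1.36],
    [-1,[0,-28,-47],-1.548],
    [-1,[0,-33,-48],-1.548],
    [-1,[0,-38,-50],-1.548],
    [-1,[0,-43,-52],-1.548],
    [-1,[0,-48,-54],-1.548],
    [-1,[0,-52,-55],-1.548],
    [-1,[0,-56.2,-55],-1.548],
    [-1,[0,-56.2,-55],-1.548],
    [-1,[4,-56.2,-55],-1.548],
    [-1,[7,-56.2,-55],-1.548],
    [-1,[7,-56.2,-55],-1.548],
    [-1,[7,-56.2,-55],-1.548],
  ],
)

```text
t: 2.6
eef_pos: [545.5, 96.9, 335.6]
tcp_rot: [1.207, 1.57, -0.097]
ft_force: [0.6, -0.4, 1.1]
opening: 1.002
```

```bash
python3 - <<'E'
from h import *
s=monitor.state();print(s["t"],s["joints"].round(2),s["eef_pos"].round(1));print(R.from_euler("xyz",s["tcp_rot"]).as_matrix().round(3))
ims=[cams.read_camera(n) for n in("top","side")]
for n,c in zip(("top","side"),ims): np.save(n+"1.npy",c,allow_pickle=True)
a=cv2.resize(ims[0]["image"][140:290,190:340],(400,400),interpolation=cv2.INTER_CUBIC)
b=cv2.resize(ims[1]["image"][150:300,160:310],(400,400),interpolation=cv2.INTER_CUBIC)
cv2.imwrite("pics/h1.png",np.hstack([a,b])[:,:,::-1])
E
```

```text
2.6 [ 0.06  0.47  1.81 -0.    0.86 -0.21] [545.5  96.9 335.6]
[[ 0.001  0.964  0.264]
 [-0.     0.264 -0.964]
 [-1.     0.001  0.   ]]
```

View pics/h1.png

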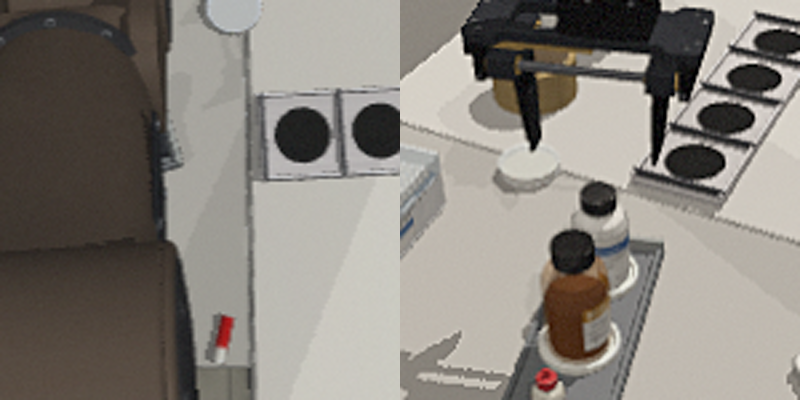

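```bash
python3 - <<'E'
from h import *
S=np.load("side1.npy",allow_pickle=True).item()
a=onz(S,(210.6,206.2),145.5);b=onz(S,(255.6,211.9),145.5);print(a,b,(a+b)/2,b-a)
im=S["image"][185:235,185:280,::-1]; cv2.imwrite("pics/f1.png",cv2.resize(im,None,fx=8,fy=8,interpolation=cv2.INTER_CUBIC))
E
```

```text
[589.3 117.4 145.5] [493.   93.5 145.5] [541.15 105.45 145.5 ] [-96.3 -23.9   0. ]
```

View pics/f1.png

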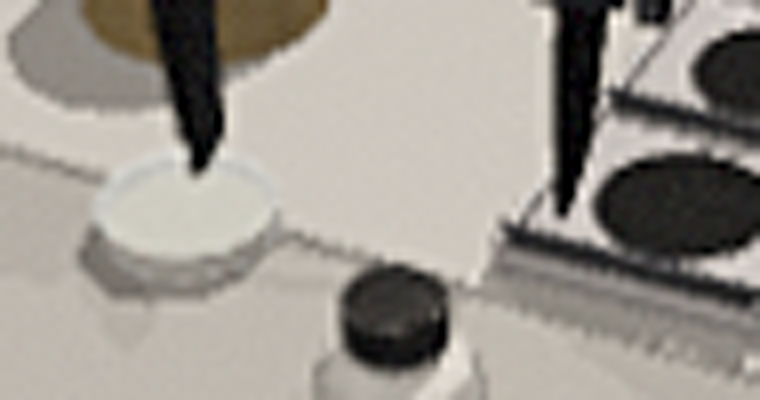

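Call:
apply_moves(
  series=[
    [-1,[4,0,0.1],0],
    [-1,[8,0,0.1],0],
    [-1,[10,0,0.1],0],
    [-1,[10,0,0.1],0],
    [-1,[10,0,0.1],0],
    [1,[10,0,0.1],0],
    [1,[10,0,0.1],0],
    [1,[10,0,0.1],0],
    [1,[10,0,0.1],0],
    [1,[10,0,0.1],0],
    [1,[10,0,0.1],0],
    [1,[10,0,0.1],0],
    [1,[10,0,0.1],0],
  ],
)

```text
t: 4.32
eef_pos: [545.3, 96.4, 234.7]
tcp_rot: [-0.17, 1.571, -1.473]
ft_force: [0.5, -0.0, 1.0]
opening: 0.5
```

```bash
python3 - <<'E'
from h import *
s=monitor.state();print(s["t"],s["eef_pos"].round(1),s["ft_force"],s["moment"],s["opening"]*95)
c=cams.read_camera("side");np.save("side2.npy",c,allow_pickle=True)
cv2.imwrite("pics/g1.png",cv2.resize(c["image"][150:350,150:350,::-1],(600,600),interpolation=cv2.INTER_CUBIC))
E
```

```text
4.325 [545.3  96.4 234.7] [ 0.462698  -0.0263527  0.9795574] [ 0.00596702 -0.10736781  0.00707203] 47.500863212999995
```

View pics/g1.png

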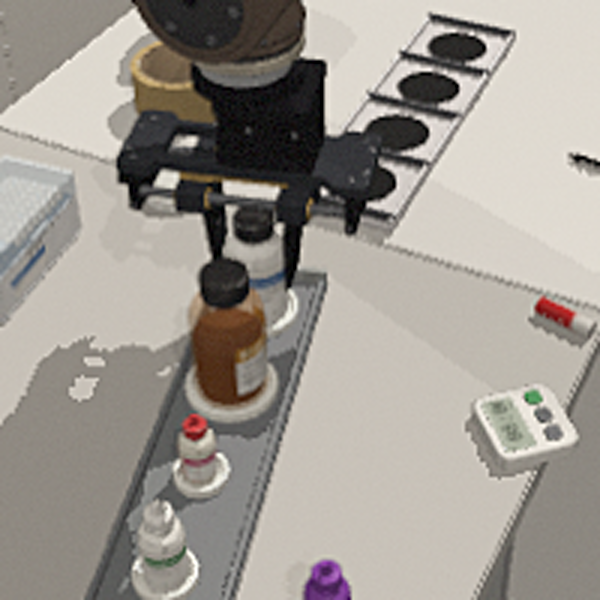

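Call:
apply_moves(
  series=[
    [1,[-2,0,0],0],
    [1,[-5,0,0],0],
    [1,[-8,0,0],0],
    [1,[-8,-0.6,2],0.03],
    [1,[-8,-1.5,5],0.07],
    [1,[-8,-2.3,8],0.11],
    [1,[-8,-3.1,11],0.15],
    [1,[-8,-3.9,14],0.19],
    [1,[-8,-4.6,16.5],0.228],
    [1,[-8,-5,17.9],0.228],
    [1,[-8,-5,17.9],0.228],
    [1,[-5,-5,17.9],0.228],
    [1,[-2.5,-5,17.9],0.228],
    [1,[-1,-5,17.9],0.228],
    [1,[-0.3,-5,17.9],0.228],
    [1,[0.1,-5,17.9],0.228],
    [1,[0.25,-5,17.9],0.228],
    [1,[0.25,-5,17.9],0.228],
  ],
)

```text
t: 6.62
eef_pos: [544.5, -89.5, 232.6]
tcp_rot: [1.115, 1.57, -0.416]
ft_force: [-0.3, -0.1, -1.0]
opening: 0.504
```

```bash
python3 - <<'E'
from h import *
s=monitor.state();print(s["t"],s["eef_pos"].round(1),s["ft_force"],s["moment"],s["opening"]*95)
print(R.from_euler("xyz",s["tcp_rot"]).as_matrix().round(3))
c=cams.read_camera("side");np.save("side3.npy",c,allow_pickle=True)
cv2.imwrite("pics/p1.png",cv2.resize(c["image"][100:270,180:350,::-1],(600,600),interpolation=cv2.INTER_CUBIC))
E
```

```text
6.625 [544.5 -89.5 232.6] [-0.31452197 -0.1144162  -0.9884465 ] [-0.00989007 -0.06420588 -0.02786647] 47.92697745852402
[[ 0.001  0.999  0.04 ]
 [-0.     0.04  -0.999]
 [-1.     0.001  0.   ]]
```

View pics/p1.png

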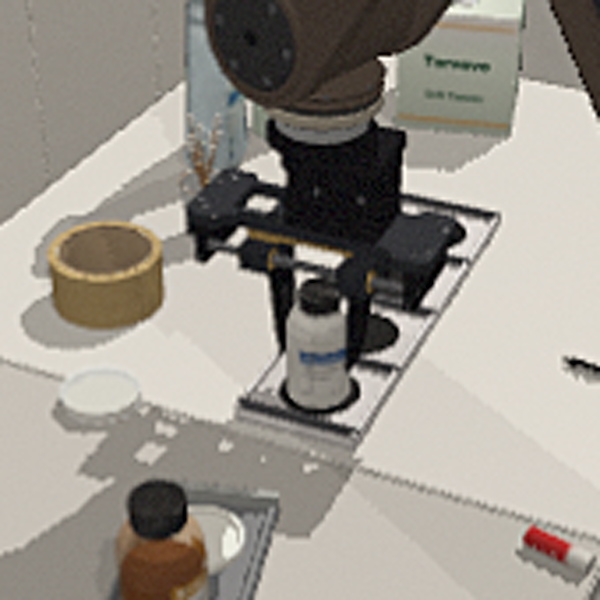

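Call:
apply_moves(
  series=[
    [1,[0.05,0,0],0],
    [0.5,[0.05,0,0],0],
    [0,[0.05,0,0],0],
    [-1,[0.05,0,0],0],
    [-1,[0.05,0,0],0],
    [-1,[0.05,0,0],0],
    [-1,[0.05,0,0],0],
    [-1,[-5,0,0],0],
    [-1,[-10,0,0],0],
    [-1,[-10.5,-0.2,-5],-0.05],
    [-1,[-10.5,-0.4,-10],-0.1],
    [-1,[-10.5,-0.6,-15],-0.15],
    [-1,[-10.5,-0.8,-20],-0.2],
    [-1,[-10.5,-1,-24],-0.228],
    [-1,[-10.5,-1.1,-26.7],-0.228],
    [-1,[-10.5,-1.1,-26.7],-0.228],
    [-1,[-10.5,-1.1,-26.7],-0.228],
  ],
)

```text
t: 8.8
eef_pos: [522.8, 176.4, 337.1]
tcp_rot: [-0.817, 1.571, -2.12]
ft_force: [0.2, 0.2, 0.8]
opening: 0.998
```

Call:
apply_moves(
  series=[
    [-1,[4,0,0],0],
    [-1,[8,0,0],0],
    [-1,[9.5,0,0],0],
    [-1,[9.5,0,0],0],
    [-1,[9.5,0,0],0],
    [1,[9.5,0,0],0],
    [1,[9.5,0,0],0],
    [1,[9.5,0,0],0],
    [1,[9.5,0,0],0],
    [1,[9.5,0,0],0],
    [1,[9.5,0,0],0],
    [1,[9.5,0,0],0],
  ],
)

```text
t: 10.3
eef_pos: [522.8, 176.9, 242.2]
tcp_rot: [-0.435, 1.571, -1.738]
ft_force: [-1.2, 0.2, 1.6]
opening: 0.563
```

```bash
python3 - <<'E'
from h import *
s=monitor.state();print(s["t"],s["eef_pos"].round(1),s["ft_force"],s["moment"],s["opening"]*95)
print(R.from_euler("xyz",s["tcp_rot"]).as_matrix().round(3))
c=cams.read_camera("side");np.save("side4.npy",c,allow_pickle=True)
cv2.imwrite("pics/g2.png",cv2.resize(c["image"][140:360,150:330,::-1],(490,600),interpolation=cv2.INTER_CUBIC))
E
```

```text
10.3 [522.8 176.9 242.2] [-1.22934458  0.19592922  1.60776774] [ 0.02822618 -0.0588837   0.00099591] 53.531412732267476
[[-0.     0.964  0.265]
 [-0.     0.265 -0.964]
 [-1.    -0.     0.   ]]
```

View pics/g2.png

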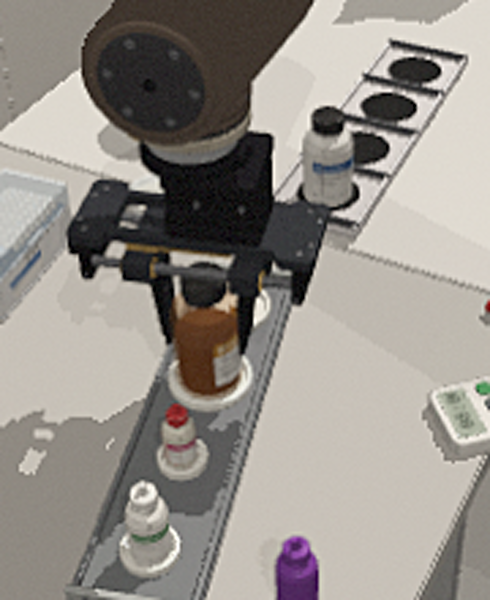

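Call:
apply_moves(
  series=[
    [1,[-2,0,0],0],
    [1,[-5,0,0],0],
    [1,[-8.5,0,0],0],
    [1,[-12,-0.4,2],0],
    [1,[-12.5,-1.2,6],0.04],
    [1,[-12.5,-2,10],0.08],
    [1,[-12.5,-2.8,14],0.12],
    [1,[-12.5,-3.6,18],0.16],
    [1,[-12.5,-4.4,22],0.2],
    [1,[-12.5,-5.2,26],0.228],
    [1,[-12.5,-6,30],0.228],
    [1,[-12.5,-6.6,33],0.228],
    [1,[-12.5,-6.9,34.4],0.228],
    [1,[-12.5,-6.9,34.4],0.228],
    [1,[-12.5,-6.9,34.4],0.228],
  ],
)

```text
t: 12.22
eef_pos: [547.3, -172.1, 367.1]
tcp_rot: [-2.226, 1.57, 2.527]
ft_force: [-0.3, 0.5, -1.4]
opening: 0.566
```

Call:
apply_moves(
  series=[
    [1,[3,0,0],0],
    [1,[6,0,0],0],
    [1,[9,0,0],0],
    [1,[11,0,0],0],
    [1,[12,0,0],0],
    [1,[12.5,0,0],0],
    [1,[12.75,0,0],0],
    [1,[12.75,0,0],0],
    [1,[12.8,0,0],0],
    [0.5,[12.8,0,0],0],
    [0,[12.8,0,0],0],
    [-1,[12.8,0,0],0],
    [-1,[12.8,0,0],0],
    [-1,[12.8,0,0],0],
    [-1,[12.8,0,0],0],
  ],
)

```text
t: 14.1
eef_pos: [547.3, -173.1, 239.3]
tcp_rot: [0.698, 1.571, -0.833]
ft_force: [-0.0, -0.0, 0.3]
opening: 0.925
```

```bash
python3 - <<'E'
from h import *
s=monitor.state();print(s["t"],s["eef_pos"].round(1),s["ft_force"],s["moment"],s["opening"]*95)
print(R.from_euler("xyz",s["tcp_rot"]).as_matrix().round(3))
c=cams.read_camera("side");np.save("side5.npy",c,allow_pickle=True)
cv2.imwrite("pics/p2.png",cv2.resize(c["image"][100:270,180:350,::-1],(600,600),interpolation=cv2.INTER_CUBIC))
E
```

```text
14.1 [ 547.3 -173.1  239.3] [-0.01179458 -0.02497106  0.2839722 ] [-0.0502891  -0.09398924 -0.03900078] 87.91627369545884
[[ 0.     0.999  0.04 ]
 [-0.     0.04  -0.999]
 [-1.     0.     0.   ]]
```

View pics/p2.png

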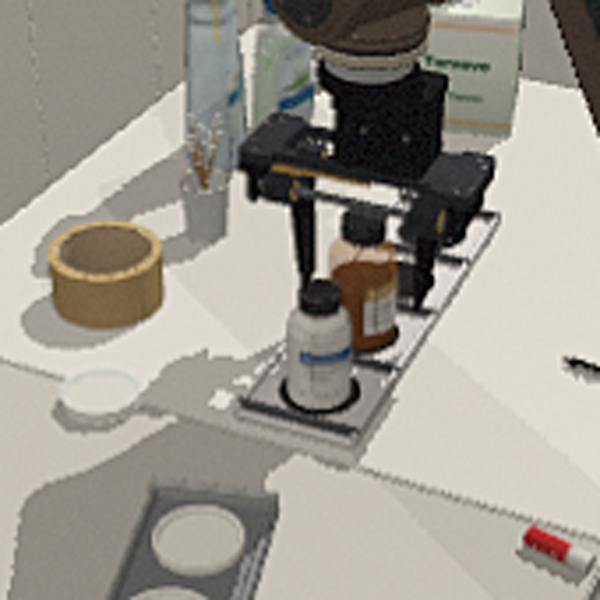

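Call:
apply_moves(
  series=[
    [-1,[-5,0,0],0],
    [-1,[-10,0,0],0],
    [-1,[-11,0,0],0],
    [-1,[-11,-0.3,-5],0],
    [-1,[-11,-0.7,-10],-0.05],
    [-1,[-11,-1,-15],-0.1],
    [-1,[-11,-1.4,-20],-0.15],
    [-1,[-11,-1.7,-25],-0.2],
    [-1,[-11,-2,-30],-0.228],
    [-1,[-11,-2.4,-35],-0.228],
    [-1,[-11,-2.8,-40],-0.228],
    [-1,[-11,-3,-43.3],-0.228],
    [-1,[-11,-3,-43.3],-0.228],
    [-1,[-11,-3,-43.3],-0.228],
    [-1,[-11,-3,-43.3],-0.228],
  ],
)

```text
t: 16.02
eef_pos: [500.3, 257.3, 349.0]
tcp_rot: [-1.066, 1.57, -2.37]
ft_force: [1.5, -0.6, -0.0]
opening: 0.996
```

Call:
apply_moves(
  series=[
    [-1,[4,0,0],0],
    [-1,[8,0,0],0],
    [-1,[11,0,0],0],
    [-1,[12.5,0,0],0],
    [-1,[13.3,0,0],0],
    [-1,[13.3,0,0],0],
    [-1,[13.3,0,0],0],
  ],
)

```text
t: 16.9
eef_pos: [500.2, 258.3, 217.1]
tcp_rot: [1.599, 1.569, 0.296]
ft_force: [1.3, -0.5, 0.7]
opening: 0.998
```

```bash
python3 - <<'E'
from h import *
s=monitor.state();print(s["t"],s["eef_pos"].round(1),s["ft_force"],s["moment"],s["opening"]*95)
c=cams.read_camera("side");np.save("side6.npy",c,allow_pickle=True)
cv2.imwrite("pics/g3.png",cv2.resize(c["image"][190:370,130:310,::-1],(600,600),interpolation=cv2.INTER_CUBIC))
E
```

```text
16.9 [500.2 258.3 217.1] [ 1.25673563 -0.53991191  0.72043445] [-0.050811   -0.14845236  0.03438714] 94.79326785416812
```

View pics/g3.png

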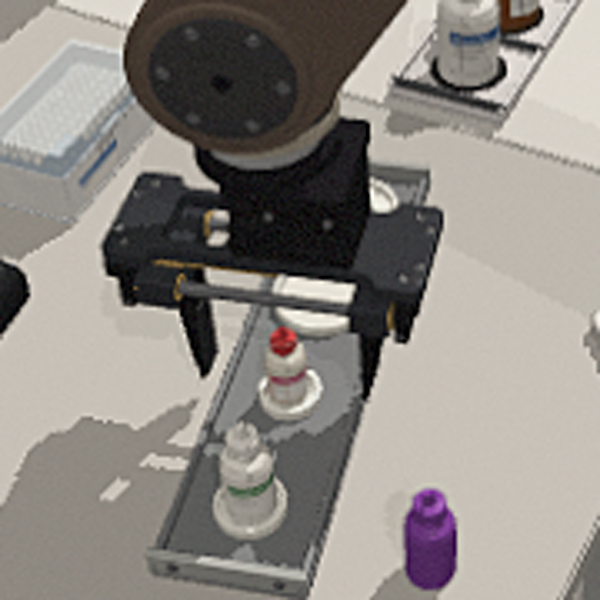

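Call:
apply_moves(
  series=[
    [0,[0,0,0],0],
    [0.2,[0,0,0],0],
    [0.3,[0,0,0],0],
    [0.4,[0,0,0],0],
    [0.5,[0,0,0],0],
    [1,[0,0,0],0],
    [1,[0,0,0],0],
    [1,[0,0,0],0],
    [1,[0,0,0],0],
    [1,[0,0,0],0],
  ],
)

```text
t: 18.2
eef_pos: [500.0, 258.3, 216.2]
tcp_rot: [-0.311, 1.571, -1.614]
ft_force: [0.8, 0.1, 0.7]
opening: 0.258
```

```bash
python3 - <<'E'
from h import *
s=monitor.state();print(s["t"],s["eef_pos"].round(1),s["ft_force"],s["moment"],s["opening"]*95)
print(R.from_euler("xyz",s["tcp_rot"]).as_matrix().round(3))
E
```

```text
18.2 [500.  258.3 216.2] [0.84611493 0.13671547 0.65287504] [ 0.03694658 -0.10765438 -0.00895447] 24.470028009818588
[[-0.     0.964  0.265]
 [-0.     0.265 -0.964]
 [-1.    -0.     0.   ]]
```

Call:
apply_moves(
  series=[
    [1,[-2,0,0],0],
    [1,[-5,0,0],0],
    [1,[-9,0,0],0],
    [1,[-12,-0.3,2],0],
    [1,[-13,-1,6],0],
    [1,[-13,-1.7,10],0.04],
    [1,[-13,-2.6,15],0.08],
    [1,[-13,-3.4,20],0.12],
    [1,[-13,-4.3,25],0.16],
    [1,[-13,-5.1,30],0.2],
    [1,[-13,-6,35],0.228],
    [1,[-13,-6.8,40],0.228],
    [1,[-13,-7.5,44],0.228],
    [1,[-13,-8.2,48],0.228],
    [1,[-13,-8.6,50.3],0.228],
    [1,[-13,-8.7,51.1],0.228],
    [1,[-13,-8.7,51.1],0.228],
    [1,[-13,-8.7,51.1],0.228],
  ],
)

```text
t: 20.45
eef_pos: [551.5, -256.3, 346.3]
tcp_rot: [-2.271, 1.571, 2.483]
ft_force: [-0.0, 0.4, 0.3]
opening: 0.255
```

Call:
apply_moves(
  series=[
    [1,[3,0,0],0],
    [1,[6,0,0],0],
    [1,[9,0,0],0],
    [1,[11,0,0],0],
    [1,[12.4,0,0],0],
    [1,[13,0,0],0],
    [1,[13.2,0,0],0],
    [1,[13.25,0,0],0],
    [1,[13.25,0,0],0],
  ],
)

```text
t: 21.58
eef_pos: [551.5, -257.5, 214.2]
tcp_rot: [0.889, 1.57, -0.642]
ft_force: [-0.3, -0.2, 0.3]
opening: 0.255
```

```bash
python3 - <<'E'
from h import *
s=monitor.state();print(s["t"],s["eef_pos"].round(1),s["ft_force"],s["moment"],s["opening"]*95)
print(R.from_euler("xyz",s["tcp_rot"]).as_matrix().round(3))
c=cams.read_camera("side");np.save("side7.npy",c,allow_pickle=True)
cv2.imwrite("pics/p3.png",cv2.resize(c["image"][80:250,200:370,::-1],(600,600),interpolation=cv2.INTER_CUBIC))
E
```

```text
21.575 [ 551.5 -257.5  214.2] [-0.29218131 -0.18702933  0.2793323 ] [-0.04580889 -0.08874164 -0.01342049] 24.24317389425523
[[ 0.001  0.999  0.04 ]
 [-0.001  0.04  -0.999]
 [-1.     0.001  0.001]]
```

View pics/p3.png

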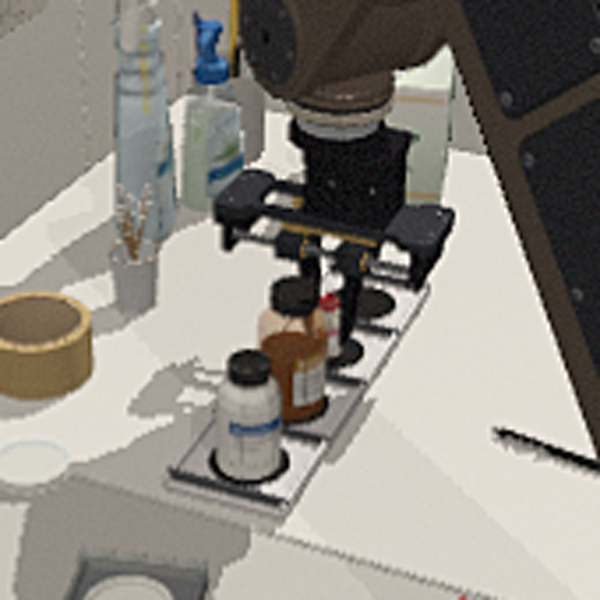

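Call:
apply_moves(
  series=[
    [1,[0.07,0,0],0],
    [1,[0.07,0,0],0],
    [0.4,[0.07,0,0],0],
    [0,[0.07,0,0],0],
    [-1,[0.07,0,0],0],
    [-1,[0.07,0,0],0],
    [-1,[0.07,0,0],0],
    [-1,[0.07,0,0],0],
    [-1,[0.07,0,0],0],
    [-1,[-5,0,0],0],
    [-1,[-10,0,0],0],
    [-1,[-13,0,0],0],
    [-1,[-13,-0.4,-5],0],
    [-1,[-13,-0.9,-11],-0.05],
    [-1,[-13,-1.4,-17],-0.1],
    [-1,[-13,-1.9,-23],-0.15],
    [-1,[-13,-2.4,-29],-0.2],
    [-1,[-13,-2.9,-35],-0.228],
    [-1,[-13,-3.3,-40],-0.228],
    [-1,[-13,-3.3,-40],-0.228],
  ],
)

```text
t: 24.12
eef_pos: [501.8, 143.6, 343.8]
tcp_rot: [1.959, 1.571, 0.661]
ft_force: [0.7, -0.5, 0.1]
opening: 0.998
```

```bash
python3 - <<'E'
from h import *
s=monitor.state();print(s["t"],s["eef_pos"].round(1),s["opening"]*95,s["joints"].round(2))
d=np.array([477.7,339.3,0])-s["eef_pos"];print(R.from_euler("xyz",s["tcp_rot"]).inv().apply(d).round(1))
E
```

```text
24.125 [501.8 143.6 343.8] 94.85277139999441 [ 0.15  0.42  1.88  0.    0.84 -0.12]
[ 343.8   29.4 -194.9]
```

Call:
apply_moves(
  series=[
    [-1,[0,0.8,-5],0],
    [-1,[0,1.6,-10],0],
    [-1,[0,2.3,-15],0],
    [-1,[0,2.8,-18.5],0],
    [-1,[0,2.9,-19.5],0],
    [-1,[0,2.9,-19.5],0],
    [-1,[0,2.9,-19.5],0],
    [-1,[4,2.9,-19.5],0],
    [-1,[8,2.9,-19.5],0],
    [-1,[11,2.9,-19.5],0],
    [-1,[12.6,2.9,-19.5],0],
    [-1,[12.6,2.9,-19.5],0],
    [-1,[12.6,2.9,-19.5],0],
  ],
)

```text
t: 25.75
eef_pos: [479.2, 336.5, 218.8]
tcp_rot: [1.73, 1.569, 0.427]
ft_force: [0.3, 0.4, 0.1]
opening: 0.997
```

```bash
python3 - <<'E'
from h import *
s=monitor.state();print(s["t"],s["eef_pos"].round(1),s["ft_force"],s["opening"]*95)
c=cams.read_camera("side");np.save("side8.npy",c,allow_pickle=True)
cv2.imwrite("pics/g4.png",cv2.resize(c["image"][100:400,110:360,::-1],(500,600),interpolation=cv2.INTER_CUBIC))
E
```

```text
25.75 [479.2 336.5 218.8] [0.34615425 0.42638872 0.08938184] 94.6986541938675
```

View pics/g4.png

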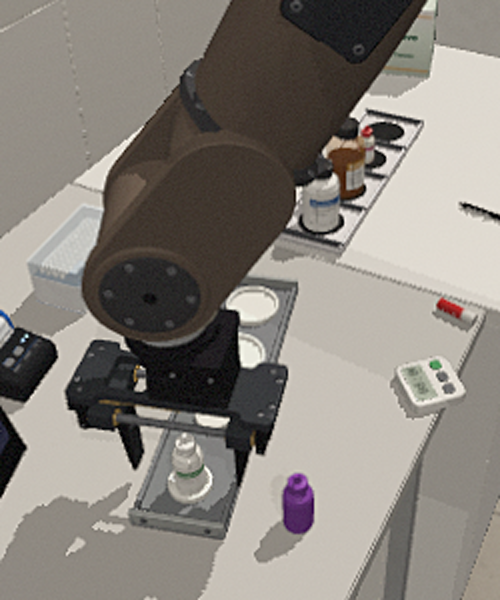

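Call:
apply_moves(
  series=[
    [-1,[0,-0.1,-0.3],0],
    [-0.4,[0.1,-0.1,-0.3],0],
    [0,[0.1,-0.1,-0.3],0],
    [0.2,[0.1,-0.1,-0.3],0],
    [0.3,[0.1,-0.1,-0.3],0],
    [0.4,[0.1,-0.1,-0.3],0],
    [1,[0.1,-0.1,-0.3],0],
    [1,[0.1,-0.1,-0.3],0],
    [1,[0.1,-0.1,-0.3],0],
    [1,[0.1,-0.1,-0.3],0],
    [1,[0.1,-0.1,-0.3],0],
    [1,[0.1,-0.1,-0.3],0],
  ],
)

```text
t: 27.3
eef_pos: [477.0, 339.2, 216.7]
tcp_rot: [-0.198, 1.571, -1.501]
ft_force: [0.4, -0.5, -1.0]
opening: 0.3
```

```bash
python3 - <<'E'
from h import *
s=monitor.state();print(s["t"],s["eef_pos"].round(1),s["opening"]*95,s["ft_force"])
d=np.array([554.8,-341.6,0])-s["eef_pos"];print(R.from_euler("xyz",s["tcp_rot"]).inv().apply(d).round(1))
E
```

```text
27.3 [477.  339.2 216.7] 28.525222066642304 [ 0.3607094  -0.513862   -0.97710836]
[ 216.7 -105.3  677.1]
```

Call:
apply_moves(
  series=[
    [1,[-2,0,0],0],
    [1,[-5,0,0],0],
    [1,[-9,0,0],0],
    [1,[-12,-0.3,2],0],
    [1,[-13,-0.9,6],0],
    [1,[-13,-1.7,11],0.04],
    [1,[-13,-2.5,16],0.08],
    [1,[-13,-3.3,21],0.12],
    [1,[-13,-4,26],0.16],
    [1,[-13,-4.8,31],0.2],
    [1,[-13,-5.6,36],0.228],
    [1,[-13,-6.4,41],0.228],
    [1,[-13,-7.1,46],0.228],
    [1,[-13,-7.9,51],0.228],
    [1,[-13,-8.7,56],0.228],
    [1,[-13,-9.5,61],0.228],
    [1,[-13,-10.1,65],0.228],
    [1,[-13,-10.4,67],0.228],
    [1,[-13,-10.5,67.7],0.228],
    [1,[-13,-10.5,67.7],0.228],
  ],
)

```text
t: 29.8
eef_pos: [555.1, -340.6, 346.7]
tcp_rot: [-2.394, 1.57, 2.359]
ft_force: [0.5, -0.2, -0.6]
opening: 0.302
```

Call:
apply_moves(
  series=[
    [1,[0,0,0],0],
    [1,[3,0,0],0],
    [1,[6,0,0],0],
    [1,[9,0,0],0],
    [1,[11,0,0],0],
    [1,[12.2,0,0],0],
    [1,[12.9,0,0],0],
    [1,[13.2,0,0],0],
    [1,[13.2,0,0],0],
    [1,[13.2,0,0],0],
  ],
)

```text
t: 31.05
eef_pos: [555.1, -341.5, 215.3]
tcp_rot: [0.807, 1.57, -0.723]
ft_force: [-0.3, 0.0, -0.5]
opening: 0.299
```

```bash
python3 - <<'E'
from h import *
s=monitor.state();print(s["t"],s["eef_pos"].round(1),s["ft_force"],s["opening"]*95)
c=cams.read_camera("side");np.save("side9.npy",c,allow_pickle=True)
cv2.imwrite("pics/p4.png",cv2.resize(c["image"][80:250,200:370,::-1],(600,600),interpolation=cv2.INTER_CUBIC))
E
```

```text
31.05 [ 555.1 -341.5  215.3] [-0.32458245  0.00927828 -0.53405997] 28.45014675785112
```

View pics/p4.png

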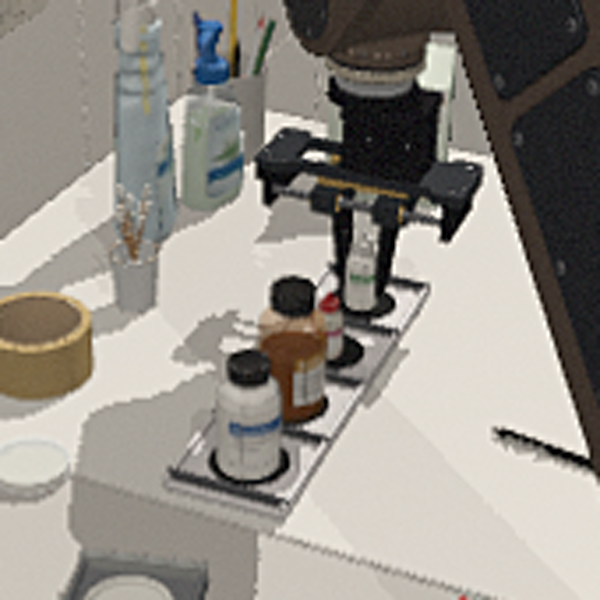

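Call:
apply_moves(
  series=[
    [1,[0.14,0,0],0],
    [1,[0.14,0,0],0],
    [0.35,[0.14,0,0],0],
    [0,[0.14,0,0],0],
    [-0.5,[0.14,0,0],0],
    [-1,[0.14,0,0],0],
    [-1,[0.14,0,0],0],
    [-1,[0.14,0,0],0],
    [-1,[-4,0,0],0],
    [-1,[-9,0,0],0],
    [-1,[-14,0,0],0],
    [-1,[-18,0,0],0],
    [-1,[-18,-5,4],0],
    [-1,[-18,-10,8],0],
    [-1,[-18,-15,12],0],
    [-1,[-18,-20,16],0],
    [-1,[-18,-25,20],0],
    [-1,[-18,-30,23],0],
    [-1,[-18,-30,23],0],
    [-1,[-18,-30,23],0],
  ],
)

```text
t: 33.6
eef_pos: [264.5, -583.1, 394.6]
tcp_rot: [2.726, 1.57, 1.194]
ft_force: [-0.1, 0.5, -0.6]
opening: 1.002
```

```bash
python3 - <<'E'
from h import *
s=monitor.state();print(s["t"],s["eef_pos"].round(1),s["ft_force"],s["opening"]*95)
T,S=[cams.read_camera(n) for n in("top","side")]
np.save("top9.npy",T,allow_pickle=True)
a=cv2.resize(T["image"][160:215,280:415,::-1],(796,324),interpolation=cv2.INTER_CUBIC)
b=cv2.resize(S["image"][130:240,220:360,::-1],(350,275),interpolation=cv2.INTER_CUBIC)
o=np.zeros((599,796,3),np.uint8);o[:324]=a;o[324:,:350]=b;cv2.imwrite("pics/end.png",o)
E
```

```text
33.6 [ 264.5 -583.1  394.6] [-0.08464368  0.48081555 -0.5610153 ] 95.16864000401833
```

View pics/end.png

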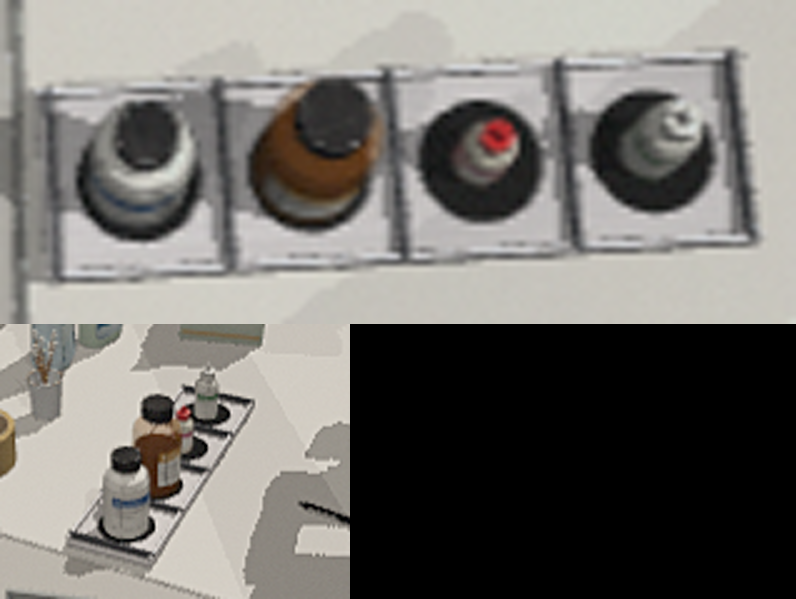

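```bash
python3 -c "
from h import *
print(job.job_done())"
```

```text
the job is handed in; nothing more can be done
None
```

All four bottles are in the tray in reverse order, and I handed the job in at about 34 s of robot time. From the left as seen from the robot, the tray now holds white, amber, small (red top), dropper. The rack held dropper, small, amber, white.

- **Final check:** the last top and side pictures show every bottle upright on its pad. I judged each base to be within about 4 mm of the pad centre by eye, not by measurement. The gripper was open and well clear of everything.
- **Grasps:** the jaw openings matched the bottle diameters (47.5, 53.5, 24.5 and 28.5 mm). I saw no force reading above about 2 N at the ends of the moves.
- **Camera disagreement:** the side camera put the tray pads about 9 mm further along y than the top camera did. It also put the fingertips about 9 mm further along y and 4 mm off in x, compared with the arm's own reading. I used the top camera's values, and the grasps and placements agreed with them.
- **Look-alike:** I left the purple bottle alone.

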